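Break the seized spool off the reel

TASK

The bare spool has seized on the shaft of the spinning reel. Take it by its orange wing and work it off: twist it well to one side and back again (about 30 degrees or more each way), to and fro, while pulling up only lightly, never so hard that the sprung shaft is drawn more than 8 mm out of the reel. Then set the spool down gently, upright and centred on the round black mat in the tackle tray, let go, and leave the lures and the float alone.

Things in the scene. Friction and masses are not known exactly. Their poses are not given: they have to be found in the camera images.
- spool: Bare reel spool, loose, about 0.15 kg, 74 mm high: lower flange 64 mm across and 6 mm thick, grey hub 40 mm, upper flange 62 mm across ending 42 mm up, with a rigid orange wing on top. Origin: centre of the underside; z up its axis, x along the wing. Its bore, 28 mm in diameter, is open below and 36 mm deep.
- wing_end (a point): Middle of the +x end of the spool's orange wing, a bar 60 mm long, 16 mm thick, from 42 to 74 mm above the spool's underside (black disc 48 mm across under it up to 47 mm); grip it across its 16 mm from above. This point is 30 mm from the spool's axis, 58 mm above its underside.
- reel: Silver spinning reel clamped nose up in a dark wooden cradle 120 x 110 mm; fixed. Origin: centre of the cradle's underside, on the spool's axis; z up. The dark rotor's flat top, 105 mm above the origin and 68 mm in diameter, carries the spool, whose wing points along the reel's x to within 0.2 rad at the start.
- shaft (a joint): Upright brass shaft inside the spool's bore, itself on a spring: value = how far it is drawn up out of the reel (m), 0 at rest, 1500 N per m (8 mm = 12 N). Pulled straight, the spool holds on past that; while being twisted it creeps up under a pull of 3 to 9 N, roughly 2 to 3 mm per twist of 1 rad.
- tray: Open aluminium tackle tray, 140 (x) x 250 (y) x 28 mm high, walls 4 mm, floor 4 mm thick, one divider across the middle making two equal bays; fixed. Origin: centre of the underside.
- mat: Round black rubber mat, 80 mm in diameter, 3 mm thick, fixed on the floor of one bay. Origin: centre of its underside, so its top is 3 mm above it.
- float: Cork float 90 mm long, 28 mm thick, lying loose in the tray's other bay. Origin: middle of the underside.
- lure_green: Green hard lure, about 105 mm long, 22 mm wide, 20 mm high, lying loose on the plank. Origin: underside of the body, x to the head.
- lure_yellow: Yellow hard lure, same size.
- lure_red: Red hard lure, same size.
- shaft_tip (a point): Centre of the top of the brass shaft, 24 mm in diameter, 25 mm above the rotor at rest; hidden in the bore at first. Three sprung shoes in its sides, 14 mm above the rotor, grip the bore by friction alone: no thread or key, it turns either way without limit. The bore leaves the shoes when 14 mm up the shaft, and is clear of the shaft when 25 mm up.

How it is judged:
On the way, in this order (a step that is already met when the one before it is completed fails the run):
1. spool turned to one side (over 17 degrees from the reel's x) while still on the shaft ((y of wing_end in the frame of reel above 0.009 m or y of wing_end in the frame of reel below -0.009 m) and z of spool in the frame of reel below 0.119 m and horizontal distance between spool and reel below 0.01 m), for 0.05 s.
2. turned back past the middle while still on the shaft (y of wing_end in the frame of reel between -0.006 and 0.006 m and z of spool in the frame of reel below 0.125 m and horizontal distance between spool and reel below 0.01 m), for 0.05 s.
3. spool clear of the shaft (z of spool in the frame of reel above 0.135 m), for 0.05 s.
At the end, for the whole second after the job is handed in: The spool stands upright (within 0.1 rad) and at rest on the mat, its centre within 15 mm of the mat's, released, with the reel's shaft back down (horizontal distance between spool and mat below 0.015 m and z of spool in the frame of mat between 0 and 0.006 m and angle between spool's own z axis and vertical below 0.1 rad and linear speed of spool below 0.02 m/s and value of joint shaft below 0.003 m); the robot touches nothing.
It fails at once if shaft drawn more than 8 mm out of the reel (value of joint shaft above 0.0085 m).
It fails at once if spool dropped or slammed onto the mat (over 0.4 m/s in the last 20 mm) (horizontal distance between spool and mat below 0.05 m and z of spool in the frame of mat below 0.02 m and linear speed of spool above 0.4 m/s).
It fails at once if a lure or the float disturbed (moved over 25 mm) (distance of any of float, lure_green, lure_yellow, lure_red from where it was at the start of the episode above 0.025 m).
It also fails if it takes over 54 s, if anything falls off the work surface, if the arm or the gripper's body presses on something with over 40 N, if the wrist force passes 120 N, or if a joint passes its speed limit or range.

ROBOT

A 7-joint arm with a two-finger parallel gripper is mounted at the origin on the work surface. World frame = base frame: x ahead of the robot, y to its left, z up, the work surface at z = 0. Lengths are in m, angles in rad, forces in N, time in s.
With the tool pointing down it reaches from about 0.4 to 0.925 m from the base axis. Payload 4.1 kg.
Tool frame: the origin (TCP) lies midway between the tips of the shut fingers; the grasp point (between the pads) lies 19 mm behind it (r.hold_point_z is the y of the grasp point in the tool frame, in m); y points along the fingers, x is the direction in which the jaws open and shut, and the axes are right-handed (so a half turn about y gives the same grasp; the last joint's range is limited). The gripper opens to 85 mm and grips with 20 to 120 N. Pads are 22 mm wide; open, the fingers measure 114 mm over their backs; the gripper's body (76 mm by 85 mm) begins 54 mm behind the grasp point. The pads swing forward as they close: fully open they stand 13 mm farther back than shut.
Start: joints at [-0.099, 0.398, 0.045, 1.537, -0.019, 1.207, -0.051], TCP at [0.65, 0, 0.203] pointing down, gripper open.
Joint ranges: [-2.82, 2.82], [-0.49, 2.23], [-1.37, 1.46], [0, 2.46], [-1.36, 4.5], [0.23, 2], [-2.94, 2.94]. Speed limits (rad/s): [2.57, 2.57, 3.14, 3.14, 3.14, 3.14, 3.14].

INTERFACE

Orientations are given as a rotation vector (axis times angle).
In Python, from plant import r, jaws, cams, job gives the robot as it stands. Calls block until the motion is done:
- r.movep(position, orientation): joint-space move of the TCP to a pose.
- r.line_to(position, frame=None, max_speed=0.15): straight line of the TCP; frame=None keeps the orientation; max_speed is the mean speed in m/s.
- r.movej(angles): joint-space move.
- jaws.command_gripper(opening): opening from 0.0 (shut) to 1.0 (fully open); the grip force is fixed at half the most; returns when the fingers have stopped.
- r.sleep(seconds).
- r.inverse_kinematics(position, orientation): joint angles nearest the present ones, or None.
- r.state(): the state.
- cams.read_camera(name): name is "scene" or "side" or "wrist"; returns a dict with "pixels" (384x512x3 uint8, red, green, blue), "K" (3x3 intrinsics, pixels), "R" (3x3) and "t" (3): a world point X has camera coordinates R X + t. Camera axes: x right, y down, z forward; pixel columns grow to the right and rows downward; lengths in m; the calibration is good to about 2 mm. A picture is of the moment at which its call begins. There is no depth.
A pose or a line that the arm cannot do raises r.IKError and nothing moves.
- job.hand_in(): hands the job in, once; it reports no verdict.
The state is a dict: "time": time; "joints": joint angles; "dq": joint speeds; "joint_efforts": joint torques, N m; "position": TCP position; "orientation": TCP orientation; "contact_force": force on the tool from outside, world axes, zero at the start; "moment": the same for the moment, N m; "width": opening from 0.0 (shut) to 1.0 (fully open).
Only numpy, scipy, OpenCV 4.12 (cv2) and the standard library are available. Lean on these libraries where they do the work, as an engineer would, in place of code of your own. Each camera call takes 0.05 s, during which the arm holds its last target. There are 200 camera calls.

## Working session

There is one attempt and no reset: what is moved stays moved. The work goes in short steps, each a Python script; the robot and the scene stay as the last script left them, time stands still between calls to the robot, and variables do not carry over. Pictures are saved under pics/ and viewed, about 8 in all and at most 12, crops included, and the job is handed in when it is done.

```bash
ls; mkdir -p pics; python3 - <<'E'
from plant import r,jaws,cams,job
import cv2,numpy as np,pickle
d={n:cams.read_camera(n) for n in("scene","side","wrist")}
pickle.dump(d,open('d0.pkl','wb'))
for n,c in d.items(): print(n,c['K'].round(1).tolist(),c['R'].round(3).tolist(),c['t'].round(3).tolist()); 
im=np.hstack([d['scene']['pixels'],d['side']['pixels']])
cv2.imwrite('pics/scene.png',d['scene']['pixels'][:,:,::-1]);cv2.imwrite('pics/side.png',d['side']['pixels'][:,:,::-1])
s=r.state();print(s,r.hold_point_z)
E
```

```text
pics
scene [[483.9, 0.0, 262.7], [0.0, 483.9, 196.6], [0.0, 0.0, 1.0]] [[0.744, 0.668, 0.004], [0.354, -0.389, -0.851], [-0.566, 0.635, -0.526]] [-0.465, -0.109, 1.638]
side [[348.6, 0.0, 252.1], [0.0, 348.6, 193.8], [0.0, 0.0, 1.0]] [[-0.899, -0.438, -0.019], [-0.223, 0.494, -0.84], [0.377, -0.751, -0.542]] [0.583, 0.229, 0.649]
wrist [[269.7, 0.0, 257.4], [0.0, 269.7, 190.6], [0.0, 0.0, 1.0]] [[1.0, -0.001, -0.0], [-0.001, -0.956, 0.293], [-0.001, -0.293, -0.956]] [-0.649, -0.038, 0.378]
{'time': 0.15, 'joints': array([-0.09898287,  0.39901623,  0.04506579,  1.53757735, -0.01869704,
        1.20686299, -0.05068871]), 'dq': array([-6.45489323e-05, -3.25461632e-03,  8.59619189e-04, -2.35064931e-03,
        6.00368031e-04, -3.63532784e-04, -2.49565240e-04]), 'joint_efforts': array([ 2.78519030e-03, -4.75559378e+01,  1.36737496e+00, -2.54510736e+01,
        1.19318470e-02,  6.58601144e-03, -1.99015865e-06]), 'position': array([ 6.49494443e-01, -9.63035754e-07,  2.01912335e-01]), 'orientation': array([-1.57090995e+00,  1.06399078e-03,  1.19464072e-03]), 'contact_force': array([-0.17865092, -0.2163024 ,  0.52095609]), 'moment': array([ 0.02379229,  0.01132516, -0.04261764]), 'width': 1.0032826648090234} -0.0187
```

View pics/scene.png

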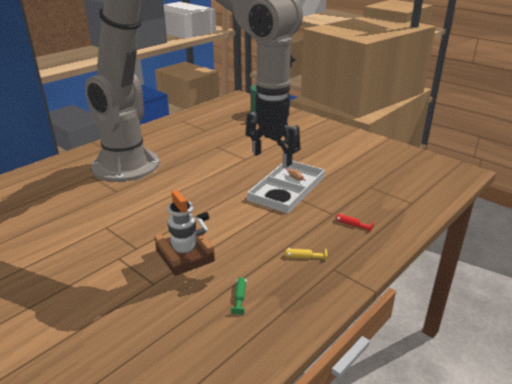

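View pics/side.png

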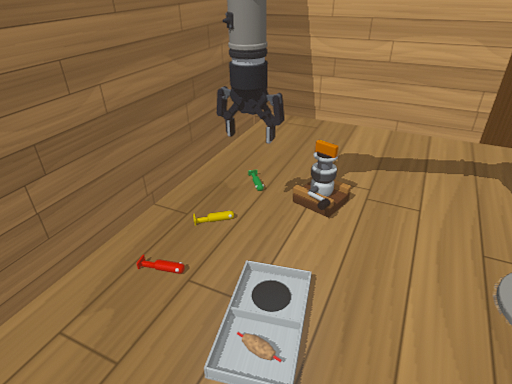

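Scene: the reel is at about (182,225) with its orange wing at (180,200), and the mat is at (278,195). Side: wing at (326,149), mat at (271,295), with the tray and float below it. Next I'll segment and triangulate, and enlarge the reel.

```bash
cat > h.py <<'E'
import numpy as np,cv2
def ray_z(c,uv,z):
    R,t=np.array(c['R']),np.array(c['t']);o=-R.T@t
    d=R.T@np.linalg.inv(c['K'])@[uv[0],uv[1],1];return o+d*(z-o[2])/d[2]
def tri(cs,uvs):
    P=[np.array(c['K'])@np.c_[c['R'],c['t']] for c in cs]
    X=cv2.triangulatePoints(P[0],P[1],np.array(uvs[0],float),np.array(uvs[1],float))[:,0];return X[:3]/X[3]
def proj(c,X):
    p=np.array(c['K'])@(np.array(c['R'])@np.array(X).T+np.array(c['t'])[:,None]);return (p[:2]/p[2]).T
def orange(px):
    hsv=cv2.cvtColor(px,cv2.COLOR_RGB2HSV)
    m=cv2.inRange(hsv,(5,200,120),(17,255,255));n,l,s,ce=cv2.connectedComponentsWithStats(m)
    i=1+np.argmax(s[1:,4]);return l==i,s[i],ce[i]
E
python3 - <<'E'
import pickle;from h import *
d=pickle.load(open('d0.pkl','rb'));S,V=d['scene'],d['side']
u=[]
for c in(S,V):
    m,s,ce=orange(c['pixels']);print(s,ce.round(1));u.append(ce)
print('wing tri',tri((S,V),u))
u=[]
for c,box in((S,(255,180,300,210)),(V,(245,270,300,320))):
    g=c['pixels'].max(2);x0,y0,x1,y1=box;m=np.zeros_like(g);m[y0:y1,x0:x1]=g[y0:y1,x0:x1]<70
    n,l,s,ce=cv2.connectedComponentsWithStats(m);i=1+np.argmax(s[1:,4]);print(s[i],ce[i]);u.append(ce[i]);print('mat z7',ray_z(c,ce[i],.007))
print('mat tri',tri((S,V),u))
a=cv2.resize(S['pixels'][180:280,145:225],None,fx=5,fy=5,interpolation=2)
b=cv2.resize(V['pixels'][130:230,285:365],None,fx=5,fy=5,interpolation=2)
cv2.imwrite('pics/crop.png',np.hstack([a,b])[:,:,::-1])
E
```

```text
Traceback (most recent call last):
  File "h.py", line 13, in orange
    i=1+np.argmax(s[1:,4]);return l==i,s[i],ce[i]
        ~~~~~~~~~^^^^^^^^^
ValueError: attempt to get argmax of an empty sequence
```

```bash
sed -i 's/(5,200,120),(17,255,255)/(5,215,120),(18,255,255)/' h.py
cat > m.py <<'E'
import pickle;from h import *
d=pickle.load(open('d0.pkl','rb'));S,V=d['scene'],d['side']
print(S['pixels'][200,180],V['pixels'][149,326],cv2.cvtColor(V['pixels'][149:150,326:327],cv2.COLOR_RGB2HSV),cv2.cvtColor(S['pixels'][200:201,180:181],cv2.COLOR_RGB2HSV))
a=cv2.resize(S['pixels'][180:280,145:225],None,fx=5,fy=5,interpolation=2)
b=cv2.resize(V['pixels'][130:230,285:365],None,fx=5,fy=5,interpolation=2)
cv2.imwrite('pics/crop.png',np.hstack([a,b])[:,:,::-1])
u=[]
for c,box in((S,(255,180,300,210)),(V,(245,270,300,320))):
    g=c['pixels'].max(2);x0,y0,x1,y1=box;m=np.zeros_like(g);m[y0:y1,x0:x1]=g[y0:y1,x0:x1]<70
    n,l,s,ce=cv2.connectedComponentsWithStats(m);i=1+np.argmax(s[1:,4]);print(s[i],ce[i]);u.append(ce[i]);print('mat z7',ray_z(c,ce[i],.007))
print('mat tri',tri((S,V),u))
u=[]
for c in(S,V):
    hsv=cv2.cvtColor(c['pixels'],cv2.COLOR_RGB2HSV);m=(hsv[:,:,0]<18)&(hsv[:,:,1]>200)&(hsv[:,:,2]>140)
    n,l,s,ce=cv2.connectedComponentsWithStats(m.astype('uint8'));print(s[1:],ce[1:].round(1).tolist())
E
python3 m.py
```

```text
[214 118  60] [173  95   0] [[[ 16 255 173]]] [[[ 11 184 214]]]
[266 190  24  12 194] [278.4742268  194.83505155]
mat z7 [0.51730373 0.19032571 0.007     ]
[252 281  39  31 921] [270.82627579 295.63083605]
mat z7 [0.51355147 0.19175161 0.007     ]
mat tri [0.51515573 0.19171738 0.00568163]
[] []
[[315 140  23  18 236]
 [137 255   7  14  27]
 [141 260  43  13 327]
 [238 333   4   3   6]
 [275 358   6   3   6]] [[325.8, 148.1], [139.3, 260.3], [163.3, 265.2], [239.5, 334.0], [277.5, 359.0]]
```

View pics/crop.png

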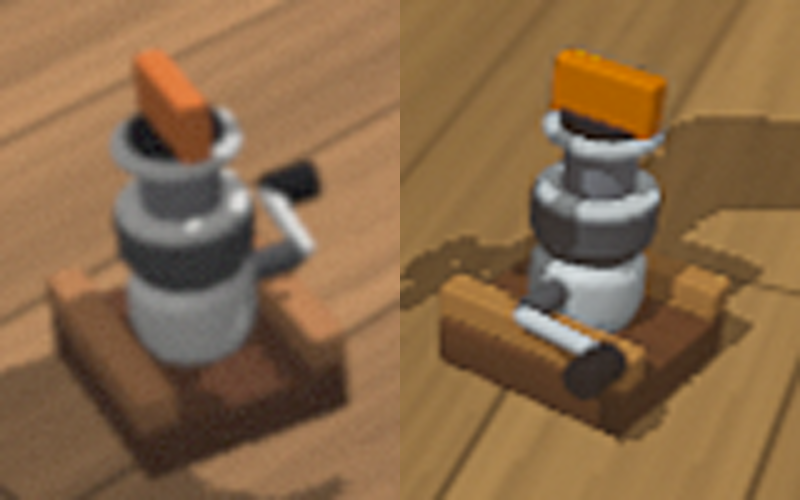

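The crops show the wing box clearly in both views, plus cradle bottom corners: scene (175,275), (214,261); side (293,202), (327,217), (350,197). I'll fit the wing silhouette and the cradle yaw.

```bash
cat > m2.py <<'E'
import pickle;from h import *;from scipy.optimize import minimize
d=pickle.load(open('d0.pkl','rb'));S,V=d['scene'],d['side']
def mask(c,box):
    p=c['pixels'].astype(int);x0,y0,x1,y1=box;m=np.zeros(p.shape[:2],bool)
    q=p[y0:y1,x0:x1];m[y0:y1,x0:x1]=(q[:,:,0]-q[:,:,2]>1.3*90*0+0.55*q[:,:,0])&(q[:,:,0]>110);return m
M=[mask(S,(168,186,192,216)),mask(V,(312,138,342,160))]
for m in M: ys,xs=np.nonzero(m);print(m.sum(),xs.min(),xs.max(),ys.min(),ys.max(),xs.mean(),ys.mean())
B=np.array([[a*.03,b*.008,z] for a in(-1,1) for b in(-1,1) for z in(.147,.179)])
def hull(c,p,k=8):
    w=B.copy();ca,sa=np.cos(p[2]),np.sin(p[2]);w[:,:2]=B[:,:2]@np.array([[ca,sa],[-sa,ca]])+p[:2]
    h=cv2.convexHull(proj(c,w).astype(np.float32))[:,0]
    im=np.zeros((384*k//2,512*k//2),np.uint8);k=k//2
    cv2.fillConvexPoly(im,np.round(((h+.5)*k-.5)*16).astype(int),255,shift=4)
    return cv2.resize(im,(512,384),interpolation=cv2.INTER_AREA)/255.
def cost(p): return sum(np.abs(hull(c,p)-m).sum()/m.sum() for c,m in zip((S,V),M))
c0=tri((S,V),[(179.4,195.8),(326.8,143.4)]);print('top centre tri',c0)
best=min((minimize(cost,[c0[0],c0[1],y],method='Nelder-Mead',options=dict(initial_simplex=np.array([[c0[0],c0[1],y],[c0[0]+.01,c0[1],y],[c0[0],c0[1]+.01,y],[c0[0],c0[1],y+.3]]),maxiter=150)) for y in np.arange(0,3.1,.5)),key=lambda r:r.fun)
print('wing',best.x,best.fun)
C=[ray_z(S,p,0)[:2] for p in((175,275),(214,261))]+[ray_z(V,p,0)[:2] for p in((293,202.4),(326.6,217),(350,197))]
print(np.round(C,3).tolist())
for a,b in((0,1),(2,3),(3,4)): e=C[b]-C[a];print('edge',np.hypot(*e).round(3),np.arctan2(e[1],e[0]).round(3))
E
python3 m2.py
```

```text
220 171 186 190 211 179.05454545454546 200.0909090909091
352 312 341 138 159 326.5511363636364 147.7528409090909
top centre tri [ 0.52421679 -0.18296136  0.17721796]
wing [ 0.52328695 -0.1840618   2.77818599] 0.5159180035650623
[[0.565, -0.249], [0.595, -0.15], [0.592, -0.147], [0.487, -0.119], [0.453, -0.24]]
edge 0.104 1.269
edge 0.108 2.881
edge 0.126 -1.846
```

```bash
cat >> h.py <<'E'
from scipy.spatial.transform import Rotation as Ro
def ori(a): # tool down, jaw axis (tool x) at yaw a
    return (Ro.from_euler('z',a)*Ro.from_rotvec([-np.pi/2,0,0])).as_rotvec()
def omask(c,lo=200):
    p=c['pixels'];hsv=cv2.cvtColor(p,cv2.COLOR_RGB2HSV);m=((hsv[:,:,0]>5)&(hsv[:,:,0]<19)&(hsv[:,:,1]>lo)&(hsv[:,:,2]>70)).astype('uint8')
    n,l,s,ce=cv2.connectedComponentsWithStats(m);i=1+np.argmax(s[1:,4]);return (l==i),s[i]
E
cat > m3.py <<'E'
from h import *;from plant import r,jaws,cams,job
a=-.363+np.pi/2
for y in(a,a-np.pi):
    for dz in(.156,.26):
        print(y,dz,[None if q is None else np.round(q,2).tolist() for q in[r.inverse_kinematics([.5235,-.184,dz],ori(y+k)) for k in(-.8,0,.8)]])
r.movep([.5235,-.184,.27],ori(a));s=r.state();print(s['time'],s['position'],s['joints'].round(2),s['contact_force'])
import pickle
d={n:cams.read_camera(n) for n in("scene","side","wrist")};pickle.dump(d,open('d1.pkl','wb'))
cv2.imwrite('pics/w1.png',d['wrist']['pixels'][:,:,::-1])
E
python3 m3.py
```

```text
1.2077963267948966 0.156 [[0.22, 0.27, 0.05, 1.82, -0.01, 1.05, 0.68], [0.33, 0.27, -0.08, 1.82, 0.02, 1.05, 1.45], [0.44, 0.28, -0.21, 1.82, 0.07, 1.05, 2.21]]
1.2077963267948966 0.26 [[0.21, 0.19, 0.06, 1.69, -0.01, 1.26, 0.68], [0.31, 0.19, -0.06, 1.69, 0.01, 1.27, 1.46], [0.41, 0.19, -0.17, 1.68, 0.03, 1.27, 2.24]]
-1.9337963267948965 0.156 [[-0.23, 0.32, 0.6, 1.83, -0.2, 1.05, -2.28], [-0.11, 0.29, 0.46, 1.83, -0.15, 1.05, -1.54], [-0.0, 0.28, 0.32, 1.83, -0.1, 1.05, -0.78]]
-1.9337963267948965 0.26 [[-0.23, 0.22, 0.58, 1.7, -0.12, 1.26, -2.35], [-0.12, 0.2, 0.45, 1.7, -0.09, 1.26, -1.58], [-0.02, 0.2, 0.33, 1.69, -0.07, 1.26, -0.81]]
1.5 [ 0.52376029 -0.18333654  0.26978104] [ 0.31  0.18 -0.06  1.67  0.01  1.29  1.46] [ 0.64673783 -0.86041324  0.0142454 ]
```

View pics/w1.png

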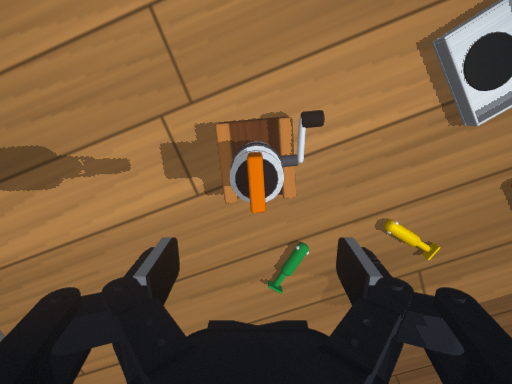

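The wrist view shows the wing nearly vertical in the image, from (256,152) to (258,212). The cradle corners are at about (217,124) and (291,117), and the mat is at (492,62). I'll fit the wing and cradle here.

```bash
cat > m4.py <<'E'
import pickle,sys;from h import *;from scipy.optimize import minimize
B=np.array([[a*.03,b*.008,z] for a in(-1,1) for b in(-1,1) for z in(.147,.179)])
def hull(c,p,k=4):
    w=B.copy();ca,sa=np.cos(p[2]),np.sin(p[2]);w[:,:2]=B[:,:2]@np.array([[ca,sa],[-sa,ca]])+p[:2]
    h=cv2.convexHull(proj(c,w).astype(np.float32))[:,0];im=np.zeros((384*k,512*k),np.uint8)
    cv2.fillConvexPoly(im,np.round(((h+.5)*k-.5)*16).astype(int),255,shift=4)
    return cv2.resize(im,(512,384),interpolation=cv2.INTER_AREA)/255.
def fit(cs,ms):
    f=lambda p:sum(np.abs(hull(c,p)-m).sum()/m.sum() for c,m in zip(cs,ms))
    p=[.5235,-.184,-.363]
    for s in(1,.4):
        q=minimize(f,p,method='Nelder-Mead',options=dict(initial_simplex=np.array(p)+s*np.array([[0,0,0],[.01,0,0],[0,.01,0],[0,0,.2]]),maxiter=120));p=q.x
    return p.round(4),round(q.fun,3)
d0=pickle.load(open('d0.pkl','rb'));d=pickle.load(open('d1.pkl','rb'))
def lm(c,box,lo):
    c=dict(c);x0,y0,x1,y1=box;p=np.zeros_like(c['pixels']);p[y0:y1,x0:x1]=c['pixels'][y0:y1,x0:x1];c['pixels']=p;return omask(c,lo)
W=lm(d['wrist'],(235,140,275,225),200);V=lm(d0['side'],(308,134,346,164),200);S=lm(d0['scene'],(168,186,192,216),155)
for n,m in zip('WVS',(W,V,S)): print(n,m[1])
print('W',fit([d['wrist']],[W[0]]));print('VS',fit([d0['side'],d0['scene']],[V[0],S[0]]));print('all',fit([d['wrist'],d0['side'],d0['scene']],[W[0],V[0],S[0]]))
g=cv2.resize(d['wrist']['pixels'][100:220,200:330],None,fx=6,fy=6,interpolation=2);cv2.imwrite('pics/w1c.png',g[:,:,::-1])
p=ray_z(d['wrist'],(492,62),.007);print('mat wrist',p)
for uv in((303,246),(275,287)):print('green',ray_z(d['wrist'],uv,.01))
E
python3 m4.py
```

```text
W [247 153  19  60 909]
V [315 140  23  18 267]
S [172 190  16  22 216]
W (array([ 0.5242, -0.1854, -0.2924]), np.float64(0.111))
VS (array([ 0.5238, -0.1842, -0.3866]), np.float64(0.457))
all (array([ 0.524 , -0.1854, -0.3247]), np.float64(0.656))
mat wrist [0.51518986 0.18692894 0.007     ]
green [ 0.70173607 -0.16485359  0.01      ]
green [ 0.76472676 -0.24033274  0.01      ]
```

View pics/w1c.png

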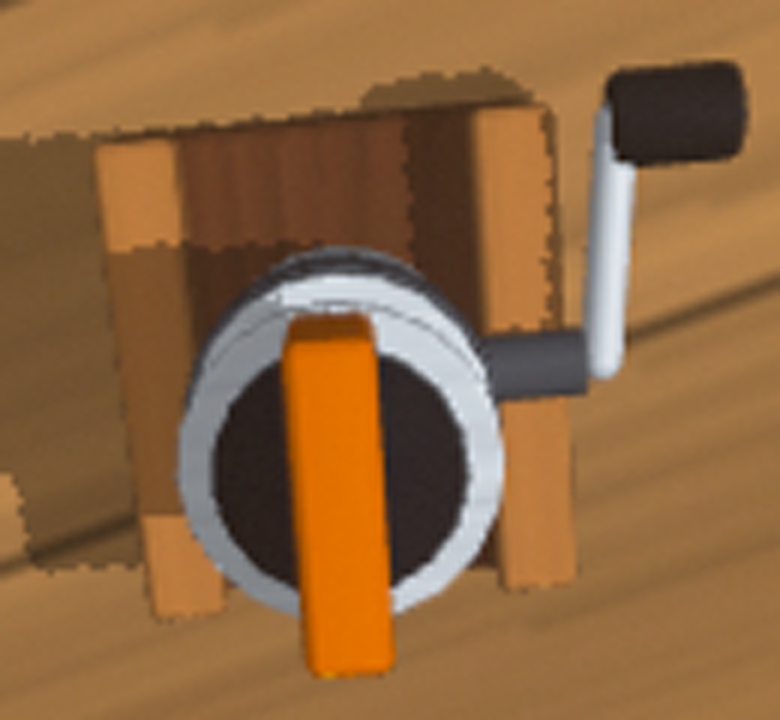

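```bash
python3 - <<'E'
import pickle;from h import *
c=pickle.load(open('d1.pkl','rb'))['wrist']
for z in(.025,.035,.045):
    P=[ray_z(c,(200+u/6,100+v/6),z)[:2] for u,v in((97,145),(152,615),(548,106),(576,582))]
    f=lambda a,b:(np.hypot(*(b-a)).round(3),np.arctan2(*(b-a)[::-1]).round(3))
    print(z,f(P[0],P[1]),f(P[2],P[3]),f(P[0],P[2]),f(P[1],P[3]),np.mean(P,0).round(4))
E
```

```text
0.025 (np.float64(0.125), np.float64(-0.287)) (np.float64(0.125), np.float64(-0.266)) (np.float64(0.113), np.float64(1.291)) (np.float64(0.115), np.float64(1.29)) [ 0.5286 -0.1862]
0.035 (np.float64(0.122), np.float64(-0.287)) (np.float64(0.122), np.float64(-0.266)) (np.float64(0.11), np.float64(1.291)) (np.float64(0.113), np.float64(1.29)) [ 0.5268 -0.1855]
0.045 (np.float64(0.119), np.float64(-0.287)) (np.float64(0.119), np.float64(-0.266)) (np.float64(0.107), np.float64(1.291)) (np.float64(0.11), np.float64(1.29)) [ 0.525  -0.1848]
```

```bash
python3 - <<'E'
from h import *;from plant import r,jaws,cams,job
a=-.295+np.pi/2;P=np.array([.5245,-.185,.157])
r.movep(P+[0,0,.06],ori(a));jaws.command_gripper(.45);r.line_to(P,max_speed=.08);r.sleep(.2)
s=r.state();print(s['time'],s['position'],s['contact_force'],s['moment'],s['width'],s['joints'].round(2))
jaws.command_gripper(0.);r.sleep(.3)
s=r.state();print(s['time'],s['position'],s['contact_force'],s['moment'],s['width'])
c=cams.read_camera('wrist');cv2.imwrite('pics/w2.png',c['pixels'][:,:,::-1])
E
```

```text
3.6 [ 0.52490703 -0.18512424  0.15758472] [ 0.04869693  0.04277166 -0.46298258] [-0.00333014  0.04271961  0.0128581 ] 0.45127035936177723 [ 0.32  0.27 -0.06  1.82  0.02  1.05  1.52]
4.35 [ 0.52448276 -0.18499894  0.15698255] [-0.64310019  0.39429798  0.41336856] [-0.03669437  0.02837987 -0.02077698] -0.002252163448411813
```

View pics/w2.png

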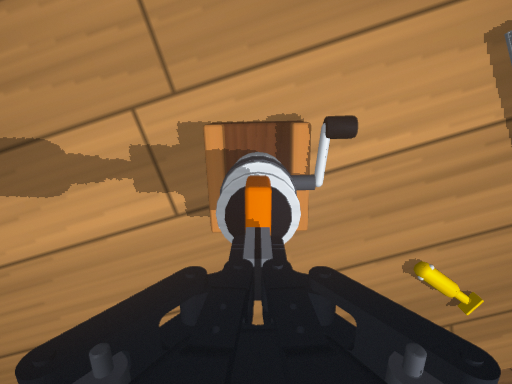

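The jaws read fully shut, and the wing at (258,205) seems to pass under the finger tips at (257,232). I'll check this against the model's projection before moving.

```bash
python3 - <<'E'
from h import *;from plant import r,jaws,cams,job;import pickle
d={n:cams.read_camera(n) for n in("scene","side","wrist")};pickle.dump(d,open('d2.pkl','wb'))
c=d['wrist'];print('cam at',(-np.array(c['R']).T@c['t']).round(3), r.state()['position'],r.state()['width'])
u=np.array([np.cos(-.295),np.sin(-.295)]);P=np.array([.5245,-.185])
for s in(-.03,0,.03):
    for z in(.147,.179): print(s,z,proj(c,[[*(P+s*u),z]]).round(0))
print('tcp',proj(c,[r.state()['position']]).round(0))
def crop(c,cx,cy,w=40,h=35,k=10): return cv2.resize(c['pixels'][cy-h:cy+h,cx-w:cx+w],None,fx=k,fy=k,interpolation=2)
a=crop(d['scene'],180,200,30,40,7);b=crop(d['side'],326,148,30,40,7)
cv2.imwrite('pics/sv2.png',np.hstack([a,b])[:,:,::-1])
E
```

```text
cam at [ 0.453 -0.164  0.328] [ 0.52445998 -0.1849936   0.15699097] 0.0003281714672222206
-0.03 0.147 [[258. 176.]]
-0.03 0.179 [[259. 190.]]
0 0.147 [[258. 217.]]
0 0.179 [[259. 237.]]
0.03 0.147 [[258. 254.]]
0.03 0.179 [[259. 279.]]
tcp [[258. 222.]]
```

View pics/sv2.png

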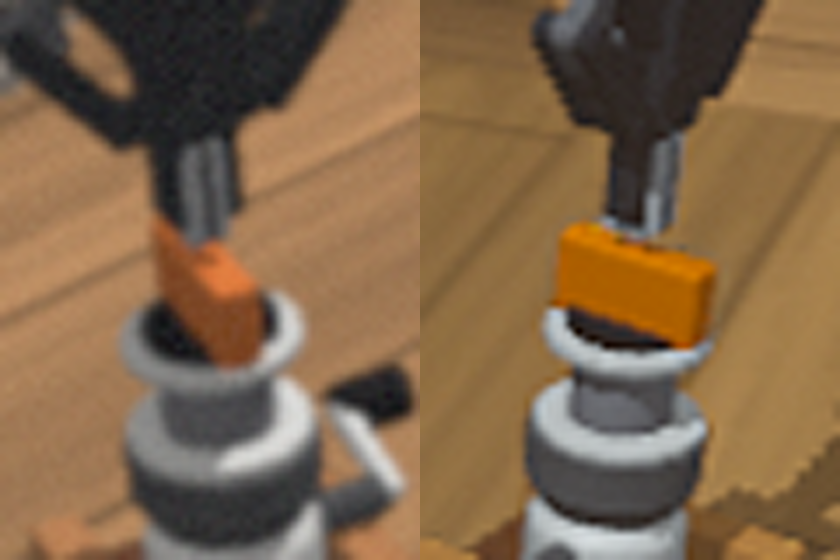

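The fingers are shut just above the wing: tips at scene (179,194.3) and side (327.1,141.6). I'll triangulate the tips against the reported TCP.

```bash
python3 - <<'E'
from h import *;import pickle
d=pickle.load(open('d2.pkl','rb'))
print('tips',tri((d['scene'],d['side']),[(179,194.3),(327.1,141.6)]).round(4), tri((d['scene'],d['wrist']),[(179,194.3),(257,232)]).round(4))
for n in('scene','side'):
  for z in(.157,.179,.183): print(n,z,proj(d[n],[[.5245,-.185,z]]).round(1))
d=pickle.load(open('d0.pkl','rb'))
print(proj(d['scene'],[[.6495,0,.202]]),proj(d['side'],[[.6495,0,.202]]))
for n,b in(('scene',(265,120,310,185)),('side',(205,90,295,150))): 
    x0,y0,x1,y1=b;cv2.imwrite(f'pics/g_{n}.png',cv2.resize(d[n]['pixels'][y0:y1,x0:x1],None,fx=4,fy=4)[:,:,::-1])
E
```

```text
tips [ 0.5242 -0.1838  0.1818] [ 0.5226 -0.1825  0.1795]
scene 0.157 [[179.2 203.2]]
scene 0.179 [[178.4 195.3]]
scene 0.183 [[178.2 193.8]]
side 0.157 [[325.5 150.7]]
side 0.179 [[326.3 142.8]]
side 0.183 [[326.5 141.4]]
[[270.91344657 175.65873719]] [[250.09599225 155.66823528]]
```

Outside cameras put the real tips at z ≈ 0.181, while the state says 0.157, so the tool is about 24 mm shorter than the TCP implies. The xy agrees. I'll confirm with a gentle touch on the wing's top (z = 0.179), then regrasp that much lower.

```bash
python3 - <<'E'
from h import *;from plant import r,jaws,cams,job
P=r.state()['position'].copy();f0=r.state()['contact_force'][2]
hit=None
for i in range(1,10):
    r.line_to([.5245,-.185,.157-.001*i],max_speed=.02);s=r.state();df=s['contact_force'][2]-f0
    print(round(s['time'],2),s['position'].round(4),round(df,2))
    if df>2.5: hit=s['position'][2];break
r.line_to([.5245,-.185,.175],max_speed=.1)
print('hit',hit)
E
```

```text
4.8 [ 0.5244 -0.185   0.1559] 0.94
5.05 [ 0.5244 -0.185   0.1549] 0.47
5.3 [ 0.5244 -0.1849  0.1539] -0.04
5.55 [ 0.5245 -0.185   0.1529] 0.06
5.8 [ 0.5245 -0.185   0.1519] 1.13
6.05 [ 0.5244 -0.185   0.1509] 0.97
6.3 [ 0.5248 -0.1851  0.1506] 4.4
hit 0.15056258878896067
```

```bash
python3 - <<'E'
from h import *;from plant import r,jaws,cams,job
P=np.array([.5245,-.185,.1285])
jaws.command_gripper(.45);f0=r.state()['contact_force']
r.line_to(P+[0,0,.012],max_speed=.1);r.line_to(P,max_speed=.04)
s=r.state();print(s['time'],s['position'],s['contact_force']-f0,s['width'])
if abs(s['contact_force'][2]-f0[2])<4:
    jaws.command_gripper(0.);r.sleep(.2)
    s=r.state();print(s['time'],s['position'],s['contact_force'],s['moment'],s['width'])
c=cams.read_camera('side');cv2.imwrite('pics/s3.png',cv2.resize(c['pixels'][100:200,276:376],None,fx=4,fy=4)[:,:,::-1])
E
```

```text
8.0917 [ 0.524351   -0.18498038  0.12829412] [0.51112409 0.85028294 0.44317779] 0.44973969212860176
8.6167 [ 0.52471134 -0.18493342  0.1288709 ] [-0.78698952 -0.12007087  3.74735707] [ 0.17164506  0.1374395  -0.05945297] 0.17409260733407309
```

View pics/s3.png

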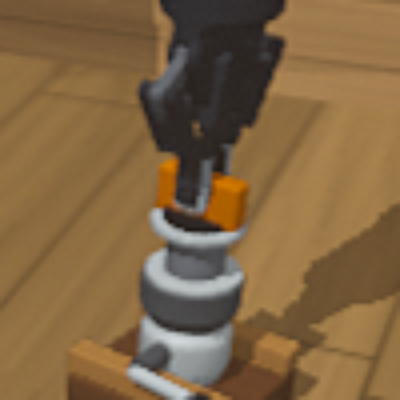

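Good grip: the pads are across the middle of the wing, width ≈ 15–16 mm. Now light pull plus twisting under force control.

```bash
cat > tw.py <<'E'
from h import *;from plant import r,jaws,cams,job
A0=-.295+np.pi/2;X=[.5245,-.185];z0=.1285
def F(n=3):
    f=[]
    for _ in range(n): f.append(r.state()['contact_force']); r.sleep(.02)
    return np.mean(f,0)
z=z0;a=A0;FT=-6.5
for i in range(14):                      # take up the light pull
    f=F()
    if f[2]<-5 or z>z0+.006: break
    z+=.0005 if f[2]<-2 else .0008;r.line_to([*X,z],max_speed=.03)
print('pull',z,f,r.state()['position'],r.state()['time'])
seq=[];
for k in range(5): seq+=[.35,.7,.35,0,-.35,-.7,-.35,0]
for k,t in enumerate(seq):
    r.movep([*X,z],ori(A0+t));s=r.state();f=F()
    print(k,t,round(s['time'],2),'z',round(z-z0,4),round(s['position'][2]-z0,4),'F',f.round(1),'Mz',s['moment'][2].round(2))
    if s['time']>34: print('time');break
    if f[2]<-11: z-=.001;r.line_to([*X,z],max_speed=.03);continue
    d=np.clip((f[2]-FT)/1500,-.001,.0025)
    if abs(d)>.0003: z+=d;r.line_to([*X,z],max_speed=.03)
    if z-z0>.0165 and k>7 : print('far');break
    if z-z0>.012 and f[2]>-3: print('free?');break
s=r.state();print(z,F(),s['position'],s['time'])
E
python3 tw.py
```

```text
pull 0.1306 [ 2.65355329 -0.69176969 -6.04565342] [ 0.52453659 -0.18499345  0.13042434] 9.6167
0 0.35 10.03 z 0.0021 0.0024 F [ 4.4  1.2 -4.6] Mz 0.31
1 0.7 10.75 z 0.0034 0.0033 F [ 3.9  2.2 -4.8] Mz 0.05
2 0.35 11.47 z 0.0045 0.0049 F [ 4.7  1.9 -5. ] Mz -0.05
3 0 12.18 z 0.0055 0.0056 F [ 3.5  1.8 -4.2] Mz -0.17
4 -0.35 12.9 z 0.0071 0.008 F [ 3.7 -0.3 -0.3] Mz -0.02
5 -0.7 13.62 z 0.0096 0.0094 F [ 3.9 -0.5 -3. ] Mz -0.1
6 -0.35 14.33 z 0.0119 0.012 F [ 4.4 -0.9 -5.3] Mz 0.19
7 0 15.05 z 0.0127 0.0135 F [2.3 0.2 0.7] Mz 0.15
free?
0.1437368606929596 [ 5.03910791 -1.51864775 -4.56029101] [ 0.52443919 -0.18499308  0.14329745] 15.35
```

```bash
python3 - <<'E'
from h import *;from plant import r,jaws,cams,job
a=cams.read_camera('side')['pixels'][110:190,286:366];b=cams.read_camera('scene')['pixels'][180:260,145:225]
cv2.imwrite('pics/s4.png',cv2.resize(np.hstack([a,b]),None,fx=5,fy=5,interpolation=2)[:,:,::-1])
s=r.state();print(s['width'],s['contact_force'],s['time'])
E
```

```text
0.17225713727474856 [ 5.46687113 -0.90746324 -4.48910172] 15.5
```

View pics/s4.png

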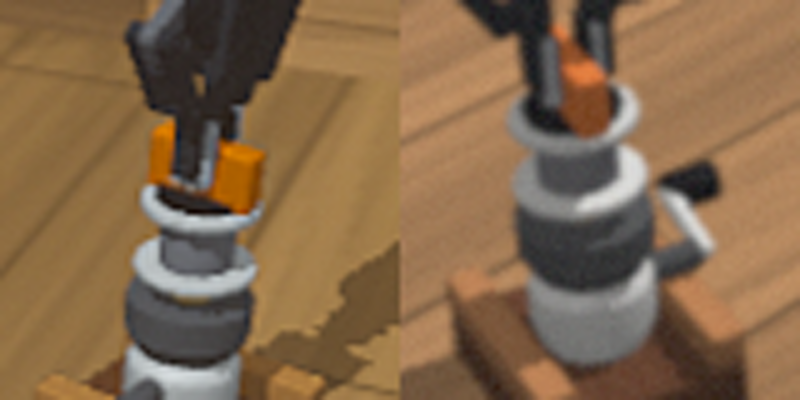

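Side view: the spool has risen clearly off the rotor (the gap shows at crop (200,295)), and the wing is still firmly between the pads. I'll continue until it's free.

```bash
cat > tw2.py <<'E'
from h import *;from plant import r,jaws,cams,job
from tw_f import F
A0=-.295+np.pi/2;X=[.5245,-.185];z0=.1285;z=.1437;FT=-5.5;free=0
for k,t in enumerate([.35,.7,.35,0,-.35,-.7,-.35,0]*2):
    r.movep([*X,z],ori(A0+t));s=r.state();f=F()
    print(k,t,round(s['time'],2),'z',round(z-z0,4),round(s['position'][2]-z0,4),'F',f.round(1),'Mz',s['moment'][2].round(2))
    free=free+1 if f[2]>-3 else 0
    if free>=2 and z-z0>.015 or z-z0>.021: print('free?');break
    if s['time']>30: break
    d=np.clip((f[2]-FT)/1500,-.001,.0015)
    if abs(d)>.0003: z+=d;r.line_to([*X,z],max_speed=.03)
s=r.state();print(z,t,F(),s['position'],s['time'])
E
cat > tw_f.py <<'E'
import numpy as np
from plant import r
def F(n=3):
    f=[]
    for _ in range(n): f.append(r.state()['contact_force']); r.sleep(.02)
    return np.mean(f,0)
E
python3 tw2.py
```

```text
0 0.35 15.92 z 0.0152 0.016 F [3.4 0.4 2. ] Mz 0.03
1 0.7 16.63 z 0.0167 0.0166 F [2.7 0.5 1.5] Mz 0.01
free?
0.1452 0.7 [2.12050655 0.06370596 1.46004367] [ 0.52426739 -0.18506752  0.1451116 ] 16.6833
```

```bash
python3 - <<'E'
from h import *;from plant import r,jaws,cams,job
from tw_f import F
X=[.5245,-.185];z=.1452;ok=True
while z<.163:
    z+=.003;r.line_to([*X,z],max_speed=.04);f=r.state()['contact_force'];print(round(z-.1285,4),f.round(1))
    if f[2]<-7: ok=False;break
if ok:
    r.line_to([*X,.205],max_speed=.1);s=r.state();print(F(),s['time'],s['width'])
    r.movep([.5155,.10,.205],ori(-.295+np.pi/2));s=r.state();print(s['position'],s['joints'].round(2),s['time'])
    import pickle
    d={n:cams.read_camera(n) for n in("scene","side","wrist")};pickle.dump(d,open('d5.pkl','wb'))
    a,b=d['wrist']['pixels'],d['side']['pixels']
    cv2.imwrite('pics/m5.png',cv2.resize(np.vstack([a,b]),None,fx=.78,fy=.78)[:600,:,::-1])
    print('mat pred',proj(d['wrist'],[[.5155,.191,.007],[.5555,.191,.007],[.4755,.191,.007],[.5155,.231,.007],[.5155,.151,.007]]).round(0).tolist())
E
```

```text
0.0197 [ 1.2  0.7 -1.9]
0.0227 [-0.8 -0.5 -2.5]
0.0257 [ 0.1  1.  -1. ]
0.0287 [ 0.   0.1 -1.7]
0.0317 [ 0.5  0.3 -1.4]
0.0347 [-0.2 -0.  -1.7]
[-0.1287045   0.20045413 -1.55344072] 18.8 0.17428821511715845
[0.51561541 0.0985575  0.20457383] [-0.01  0.18 -0.3   1.82  0.06  1.14  0.95] 19.9917
mat pred [[324.0, 145.0], [330.0, 172.0], [317.0, 115.0], [353.0, 136.0], [295.0, 153.0]]
```

View pics/m5.png

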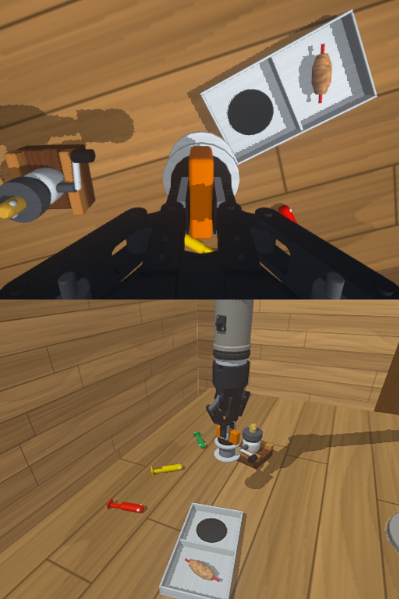

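The spool is free (brass shaft exposed at wrist (25,205)), and the weight reads 1.55 N, which matches. The mat at wrist ≈ (320,144) full-scale is about 4 px from the predicted (324,145). I'll refine it by segmentation and set the spool down with force sensing.

```bash
python3 - <<'E'
from h import *;from plant import r,jaws,cams,job
from tw_f import F
import pickle
d=pickle.load(open('d5.pkl','rb'));c=d['wrist'];m=np.zeros((384,512),np.uint8);m[100:185,285:365]=c['pixels'][100:185,285:365].max(2)<60
n,l,s,ce=cv2.connectedComponentsWithStats(m);i=1+np.argmax(s[1:,4]);p=ray_z(c,ce[i],.007);print(s[i],ce[i],p)
M=(p[:2]+np.array([.5155,.191]))/2;print('M',M)
if np.linalg.norm(p[:2]-[.5155,.191])<.008:
    A=ori(-.295+np.pi/2)
    r.movep([*M,.15],A);r.line_to([*M,.06],max_speed=.12);r.line_to([*M,.040],max_speed=.05);f0=F()
    print('f0',f0,r.state()['time']);z=.040
    while z>.022:
        z-=.001;r.line_to([*M,z],max_speed=.03);f=r.state()['contact_force']
        if z<.034: print(round(z,4),r.state()['position'].round(4),f.round(1))
        if f[2]-f0[2]>2.5: break
    print(r.state()['time'],F(),r.state()['moment'])
    a=cams.read_camera('side')['pixels'];cv2.imwrite('pics/p6.png',cv2.resize(a[200:380,200:340],None,fx=4,fy=3.3)[:,:,::-1])
E
```

```text
[ 293  116   56   57 2421] [320.1842214  144.29615861] [0.51387901 0.18675289 0.007     ]
M [0.51468951 0.18887645]
f0 [ 0.08712924 -0.05063899 -1.3848227 ] 22.1417
0.034 [0.5146 0.1889 0.0339] [ 0.4 -0.5 -0.6]
0.033 [0.5146 0.1888 0.0329] [ 0.9  0.2 -1.5]
0.032 [0.5146 0.1888 0.0319] [-0.8 -0.  -2.4]
0.031 [0.5147 0.1888 0.031 ] [ 0.1  0.8 -1.1]
0.03 [0.5147 0.189  0.0308] [-1.3 -0.9  4.7]
24.6417 [-1.4953256  -0.47537562  4.79989389] [-0.22591123  0.49210028  0.09972112]
```

Contact came at z = 0.0308 (predicted 0.0305). Release, retreat, check.

```bash
python3 - <<'E'
from h import *;from plant import r,jaws,cams,job
p=r.state()['position'];r.line_to([.5147,.1889,.0304],max_speed=.02)
jaws.command_gripper(.5);r.sleep(.2);print(r.state()['contact_force'],r.state()['width'])
r.line_to([.5147,.1889,.12],max_speed=.1);r.line_to([.5147,.05,.22],max_speed=.2);r.sleep(.2)
s=r.state();print(s['time'],s['contact_force'])
d={n:cams.read_camera(n) for n in("scene","side","wrist")}
import pickle;pickle.dump(d,open('d7.pkl','wb'))
v,sc,w=d['side']['pixels'],d['scene']['pixels'],d['wrist']['pixels']
a=cv2.resize(v[225:375,205:325],(400,500));b=cv2.resize(sc[150:220,240:296],(400,500))
cv2.imwrite('pics/p7.png',np.hstack([a,b])[:,:,::-1])
o=[omask(d['side'])]
mm=o[0][1];print(mm)
E
```

```text
[-1.23140815  0.06474016  0.22227727] 0.5020539844704173
27.8333 [ 1.19121174 -0.29857025 -0.25162205]
[259 260  27  29 396]
```

View pics/p7.png

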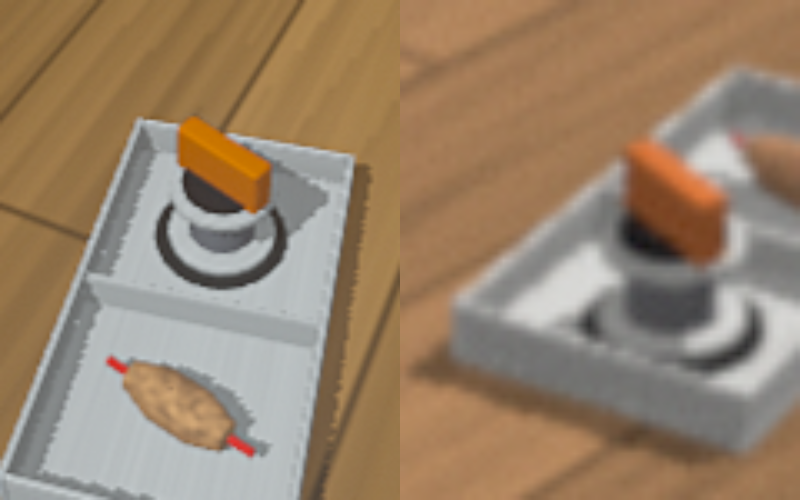

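The spool stands upright, with its lower flange wholly inside the black mat ring in both views. An 80 mm mat and 64 mm flange limit the offset to 8 mm. Float untouched. Handing in.

```bash
python3 -c "
from plant import r,job
print(job.hand_in());print(r.state()['time'])"
```

```text
the job is handed in; nothing more can be done
None
the job is handed in; nothing more can be done
```

The spool is off the shaft, standing upright and released on the round black mat. I handed the job in at about 28 s of the 54 s allowed; no verdict is reported.

- **Twisting it off:** I gripped the orange wing across its middle and twisted about 40° each way while pulling lightly. The measured pull was about 4–6 N, but the readings may have read up to about 3 N low. That would still put the shaft's rise near 6 mm, though I had no direct reading of it. The spool came free at about 16 mm of lift, and in the air the arm carried 1.55 N, which matches the spool's weight.
- **Setting it down:** It touched the mat within 0.3 mm of the predicted height, with about 6 N of contact force.
- **Last checks:** The final side and scene pictures show the spool upright, with its lower flange wholly inside the mat, so it is at most about 8 mm off centre. The float looked untouched. I never moved near the lures, but did not measure them again. After I backed the arm away it was clear of everything. I did not check again that the shaft had gone fully back down.

**What disagreed:**
- **First grasp:** it shut on air, because the real fingertips end about 28 mm short of the reported tool point. A light touch on the top of the wing gave the correction, and I gripped lower.
- **Mat position:** the wrist camera and the two fixed cameras differed by about 4–5 mm, so I used their average.

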